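# Tip a case pack onto the carriage frame

### The job

Using fingertip pushes only, gripping and lifting nothing, load the green pack with the orange dot onto the carriage: slide the carriage along its rails until its yellow frame is opposite that pack, then push the pack high up so that it topples away from the robot into the frame. Gently push its foot end until the whole pack lies inside the frame, its top end against the yellow stop lip. Leave the other two packs standing where they are, and do not move the ink bottle on the right or the hand scanner on the left.

Things in the scene. Friction and masses are not known exactly. Their poses are not given: they have to be found in the camera images.
- feeder: loading station fixed to the table: black deck 260 x 560 x 30 mm. Origin at the centre of its underside; x points away from the robot across the rails, y along the rails, z up. Two rails along y at x = -35 and 65 mm, tops 40 mm above the table, carry the carriage. Beyond the ledge nothing but the carriage is taller than 60 mm; a motor block stands at x 77 to 127, y -278 to -234 mm
- ledge (a point): middle of the flat top of the black ledge on the feeder's robot side, 70 mm above the table, axes as the feeder's, at feeder x = -100 mm, y = 0. The ledge top spans +-30 mm in x and +-230 mm in y from here. Three green packs stand on it in a row, about 140 mm apart
- carriage (a joint): position of the carriage along the feeder's y axis in m, 0 at the middle, -0.17 to 0.17. Its drive is off: it is pushed by hand at either end face against about 3 N of friction and stays where it is left
- frame (a point): centre of the yellow-framed area on top of the carriage plate, 69 mm above the table, axes as the feeder's, at feeder x = 16 mm; moves along y with the carriage. Inside of the frame: y -53 to 53 mm between yellow lines, x -78 mm (yellow line) to 78 mm (face of the yellow stop lip, which rises 10 mm above the plate)
- plate (a point): middle of the aluminium carriage plate's upper face, 69 mm above the table, axes as the feeder's, 2 mm beyond frame in x. Plate: x +-84 mm, y +-60 mm, 12 mm thick; its near edge is 4 mm beyond the ledge. Its vertical end faces at y = +-60 mm are where the carriage is pushed; under it the black carriage body, set back 4 mm, reaches down to 43 mm above the table
- pack_orange: the pack to load: rigid green carton, 32 (x) x 84 (y) x 150 mm tall (z), 0.11 to 0.23 kg, orange dots on both broad faces, orange sticker on top. Stands on the ledge, far face 3 to 15 mm short of the ledge's far edge. Origin at the centre of its foot face, x away from the robot, z up the pack. Tips about its far bottom edge, past balance at 12 degrees; then lies with z away from the robot, x down
- pack_orange_head (a point): centre of the top end face of the pack with the orange dot (150 mm along its z from the foot)
- pack_blue: blue pack: the same green carton with blue dots and a blue sticker on its top end, standing on the ledge beside it; origin at the centre of its underside, z up. Bystander, must stay standing where it is
- pack_yellow: yellow pack: the same green carton with yellow dots and a yellow sticker on its top end, standing on the ledge beside it; origin at the centre of its underside, z up. Bystander, must stay standing where it is
- ink_bottle: loose black square ink bottle standing on the table right of the feeder, 58 x 58 x 128 mm with round screw cap; origin at the centre of its underside. Bystander, must stay where it is
- scanner: loose dark hand scanner lying on the table left of the feeder, 135 x 62 x 32 mm, long axis x, head towards +x; origin at the underside, in the middle of the handle, 50 mm from its end. Bystander, must stay where it is
Things that resemble listed ones, but are neither listed nor needed, are in the scene too. What is shaped like the pack_orange but pink is not meant.

How it is judged:
By the outcome, as a careful person would: the job done as asked, in the order asked, and still so for the second after the job is handed in, with the robot touching nothing.
It also fails if it takes over 61 s, if anything falls off the work surface, if the arm or the gripper's body presses on something with over 40 N, if the wrist force passes 120 N, or if a joint passes its speed limit or range.

### The arm

A 6-joint arm with a two-finger parallel gripper is mounted at the origin on the work surface. World frame = base frame: x ahead of the robot, y to its left, z up, the work surface at z = 0. Lengths are in mm, angles in rad, forces in N, time in s.
With the tool pointing down it reaches from about 325 to 775 mm from the base axis. Payload 5.5 kg.
Tool frame: the origin (TCP) lies at the centre of the arm's flange, where the gripper is bolted on; the fingertips stand nose_length ahead of it and the grasp point (between the pads) lies 163 mm ahead of it (nose_length is the distance from the TCP to the fingertips, in mm); x points along the fingers, y is the direction in which the jaws open and shut, and the axes are right-handed (so a half turn about x gives the same grasp; the last joint's range is limited). The gripper opens to 88 mm and grips with 3 to 60 N. Pads are 20 mm wide; open, the fingers measure 115 mm over their backs; the gripper's body (75 mm by 178 mm) begins 61 mm behind the grasp point.
Start: joints at [1.079, 0.091, 1.231, -0, 1.82, -0.057], TCP at [252.744, 544.186, 404.631] pointing down, gripper open.
Joint ranges: [-2.87, 2.87], [-0.86, 2.18], [0.17, 2.46], [-1.51, 4.65], [0.06, 2.69], [-2.65, 2.65]. Speed limits (rad/s): [2.57, 2.57, 3.01, 3.14, 3.14, 3.14].

### API

Orientations are given as a rotation vector (axis times angle).
In Python, from cell import observe, read_camera, sign_off, nose_length gives the robot as it stands.
- The arm moves only by the shell command python3 -m creep 'ROWS' [FORCE]. ROWS is JSON, a list of rows, each an object with "offset": the shift along the tool's x, y, z in mm, a list of three; "twist": the turn, a rotation vector about the tool's x, y, z in rad, a list of three; "hand": the closure in counts, from 0 (fully open) to 255 (shut). A call has 1 to 12 rows; each row shifts and turns the commanded pose from where the row before left it, along the tool's axes as they then stand; what a row does not reach is not made up. A row lasts 1/12 s, in which the tool goes at most 41.7 mm and 7.16 degrees, less where a joint would pass 70% of its speed; a pose out of reach is approached as far as the arm can. A call is refused whole if a number of a shift passes 41.7 or a number of a turn 0.125, either way. A call with a gripper value outside its range is refused whole. The fingers move at their own pace and stop on an object; FORCE is the grip in N (left out, the last holds). Time passes only in rows, so rows that do not move let the fingers close. It gives the time, the measured TCP pose, the force and the opening at its end, in the units of the state.
- observe(): the state, without advancing time (a new reading comes with each control period).
- read_camera(name): name is "side" or "top"; returns a dict with "img" (384x512x3 uint8, blue, green, red), "fov_y" (degrees; the focal length in pixels is half the picture's height over the tangent of half this angle, whatever the lens; pixels are square), "cx", "cy" (the principal point, pixels), "world_to_cam" (4x4, takes a point from world to camera coordinates). Camera axes: x right, y up, looking along -z (the intrinsics and any distortion apply to the point x, -y, -z); pixel columns grow to the right and rows downward; lengths in mm; the calibration is good to about 2 mm. A picture is of the moment at which its call begins. There is no depth.
- sign_off(): hands the job in, once; it reports no verdict.
The state is a dict: "clock": time; "qpos": joint angles; "qd": joint speeds; "joint_torque": joint torques, N m; "eef_pos": TCP position; "ee_rot": TCP orientation; "ft_force": force on the tool from outside, world axes, zero at the start; "ft_torque": the same for the moment, N m; "gripper_width": finger opening in mm.
Only numpy, scipy, OpenCV 4.12 (cv2) and the standard library are available. Lean on these libraries where they do the work, as an engineer would, in place of code of your own. Each camera call takes 0.05 s, during which the arm holds its last target. There are 200 camera calls.

## Working session

There is one attempt and no reset: what is moved stays moved. The work goes in short steps, Python scripts to look and compute and a shell command to move; the robot and the scene stay as the last step left them, time stands still between calls to the robot, and variables do not carry over. Pictures are saved under pics/ and viewed, about 8 in all and at most 12, crops included, and the job is handed in when it is done.

```bash
mkdir -p pics; ls
python3 - <<'E'
from cell import *
import cv2,numpy as np
s=observe()
for k,v in s.items(): print(k,np.round(v,3))
print(nose_length() if callable(nose_length) else nose_length)
for n in("side","top"):
    c=read_camera(n); cv2.imwrite(f"pics/{n}0.png",c["img"]); print(n,c["fov_y"],c["cx"],c["cy"],[k for k in c]); print(np.round(c["world_to_cam"],3).tolist())
E
```

```text
pics
clock 0.0
qpos [ 1.079  0.092  1.232  0.     1.82  -0.057]
qd [ 0.001 -0.     0.003  0.    -0.001 -0.   ]
joint_torque [ 0.0000e+00 -4.4643e+01 -4.0646e+01  7.0000e-02  2.9000e-02 -0.0000e+00]
eef_pos [252.761 544.223 403.51 ]
ee_rot [ 0.34   1.544 -0.343]
ft_force [-0.435 -0.314  0.035]
ft_torque [-0.012  0.061  0.037]
gripper_width 87.498
182.0
side 53.45374981139508 262.2946016009149 193.454908327088 ['img', 'fov_y', 'cx', 'cy', 'world_to_cam']
[[0.563, -0.826, -0.019, -267.266], [0.577, 0.377, 0.724, -419.445], [-0.591, -0.419, 0.689, -845.911], [0.0, 0.0, 0.0, 1.0]]
top 42.07895124541306 265.45255214505187 201.9639640896449 ['img', 'fov_y', 'cx', 'cy', 'world_to_cam']
[[0.0, -1.0, 0.018, -15.739], [0.996, 0.002, 0.092, -522.805], [-0.092, 0.018, 0.996, -1627.127], [0.0, 0.0, 0.0, 1.0]]
```

View pics/side0.png

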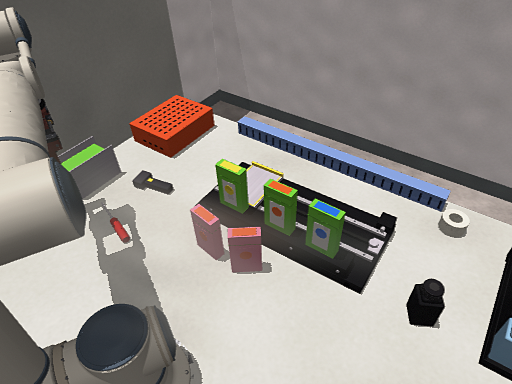

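View pics/top0.png

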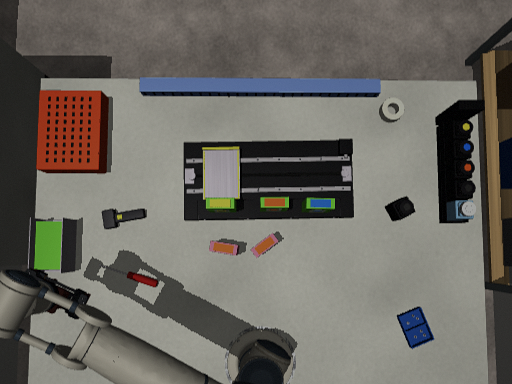

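The side view shows the carriage behind the yellow pack at about (265,180), with the orange pack in the middle at (280,205) and the blue one at the right. Two pink packs stand in front of the feeder. The top view shows the plate at about (221,173), the orange sticker at (275,202), the bottle at (400,208) and the scanner at (125,217).

```bash
cat > h.py <<'E'
import cv2,numpy as np
from cell import *
def ray(c,u,v):
    f=c["img"].shape[0]/2/np.tan(np.radians(c["fov_y"]/2)); M=np.array(c["world_to_cam"])
    R,t=M[:3,:3],M[:3,3]; d=R.T@np.array([(u-c["cx"])/f,-(v-c["cy"])/f,-1]); return -R.T@t,d
def onz(c,u,v,z):
    o,d=ray(c,u,v); return (o+d*(z-o[2])/d[2])[:2]
def proj(c,p):
    f=c["img"].shape[0]/2/np.tan(np.radians(c["fov_y"]/2)); M=np.array(c["world_to_cam"])
    q=M[:3,:3]@np.array(p)+M[:3,3]; return np.array([c["cx"]-f*q[0]/q[2],c["cy"]+f*q[1]/q[2]])
def blobs(c,lo,hi,roi,amin=15):
    h=cv2.cvtColor(c["img"],cv2.COLOR_BGR2HSV); m=cv2.inRange(h,np.array(lo),np.array(hi))
    k=np.zeros_like(m); x0,y0,x1,y1=roi; k[y0:y1,x0:x1]=m[y0:y1,x0:x1]
    cs,_=cv2.findContours(k,cv2.RETR_EXTERNAL,cv2.CHAIN_APPROX_NONE)
    return [(cv2.minAreaRect(x),cv2.contourArea(x)) for x in cs if cv2.contourArea(x)>=amin]
E
python3 - <<'E'
from h import *
c=read_camera("top")
def show(nm,lo,hi,roi,z,amin=15):
    for r,a in blobs(c,lo,hi,roi,amin):
        P=[onz(c,u,v,z) for u,v in cv2.boxPoints(r)]
        print(nm,np.round(r[0],1),a,"centre",np.round(onz(c,*r[0],z),1),"corners",np.round(P,0).tolist())
roi=(185,138,355,220)
show("green tops",(40,80,60),(80,255,255),roi,220)
show("orange",(5,120,100),(16,255,255),roi,220)
show("blue",(95,120,80),(125,255,255),roi,220)
show("yellow",(22,100,100),(36,255,255),roi,69,8)
show("deck",(0,0,0),(180,255,60),(178,132,362,226),30,2000)
show("bottle",(0,0,0),(180,255,60),(380,190,420,225),64,100)
show("scanner",(0,0,0),(180,255,75),(95,200,150,232),20,60)
show("pink",(0,60,100),(16,255,255),(200,225,290,262),150)
cv2.imwrite("pics/topcrop.png",cv2.resize(c["img"][130:265,175:365],None,fx=4,fy=4,interpolation=2))
s=read_camera("side"); cv2.imwrite("pics/sidecrop.png",cv2.resize(s["img"][145:300,180:400],None,fx=3.6,fy=3.6,interpolation=2))
E
```

```text
green tops [220. 203.] 280.0 centre [501.4 120.7] corners [[516.0, 162.0], [516.0, 80.0], [487.0, 80.0], [487.0, 161.0]]
green tops [320.  202.9] 290.0 centre [ 502.1 -170.9] corners [[487.0, -129.0], [520.0, -130.0], [517.0, -213.0], [484.0, -212.0]]
green tops [274.  201.5] 280.5 centre [506.1 -36.5] corners [[522.0, 4.0], [522.0, -77.0], [490.0, -77.0], [490.0, 4.0]]
orange [274.5 202. ] 114.0 centre [504.6 -38. ] corners [[513.0, -10.0], [513.0, -66.0], [496.0, -66.0], [496.0, -10.0]]
blue [320.5 202.5] 121.5 centre [ 503.4 -172.4] corners [[514.0, -145.0], [514.0, -200.0], [493.0, -200.0], [493.0, -144.0]]
yellow [219.5 202.5] 133.0 centre [516.7 133.3] corners [[528.0, 164.0], [528.0, 103.0], [505.0, 103.0], [505.0, 164.0]]
yellow [203.8 175.5] 16.5 centre [604.1 184.5] corners [[681.0, 189.0], [681.0, 185.0], [528.0, 180.0], [528.0, 184.0]]
yellow [220.  172.5] 78.0 centre [614.  132.6] corners [[697.0, 192.0], [698.0, 75.0], [531.0, 74.0], [531.0, 190.0]]
deck [268.  179.5] 12687.0 centre [597.2 -23.4] corners [[722.0, 261.0], [735.0, -304.0], [473.0, -305.0], [462.0, 252.0]]
bottle [400.  208.5] 434.0 centre [ 498.7 -450.5] corners [[507.0, -399.0], [545.0, -477.0], [491.0, -502.0], [452.0, -425.0]]
scanner [124.  218.5] 508.5 centre [467.7 450.2] corners [[499.0, 523.0], [499.0, 379.0], [436.0, 377.0], [436.0, 521.0]]
pink [222.9 247.3] 144.5 centre [373.1 115.7] corners [[365.0, 148.0], [391.0, 144.0], [381.0, 84.0], [355.0, 88.0]]
pink [263.7 244.4] 141.0 centre [381.9  -7.5] corners [[375.0, 25.0], [412.0, -22.0], [389.0, -40.0], [352.0, 7.0]]
```

View pics/topcrop.png

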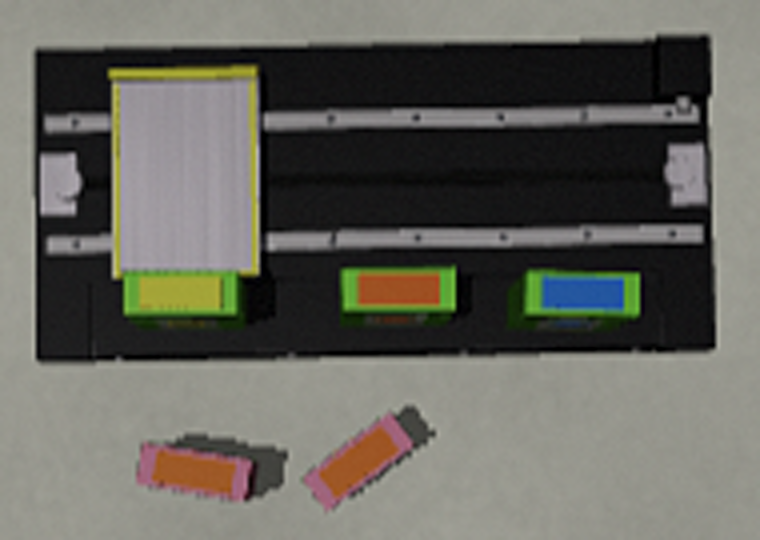

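Run:
```python
from h import *
from scipy.spatial.transform import Rotation as R
c=read_camera("top"); s=observe()
print(np.round(R.from_rotvec(s["ee_rot"]).as_matrix(),3).tolist(),s["eef_pos"])
T=lambda a,b,z:np.round(onz(c,175+a/4-.4,130+b/4-.4,z),1)
for n,p,q,z in[("deck near",(37,360),(713,349),30),("deck far",(37,49),(655,40),30),("deck L/R ends far",(37,49),(709,37),30),("ledge near?",(92,356),(662,350),70),
 ("rail1",(46,245),(703,234),40),("rail2",(45,124),(699,112),40),("lip far edge",(109,70),(259,67),79),("plate near",(113,277),(260,275),69)]:
    a,b=T(*p,z),T(*q,z); print(n,a,b,"slope",np.round((b[0]-a[0])/(a[1]-b[1]),4))
# orange pack: top from top, dot & top from side
sd=read_camera("side")
for r,a in blobs(sd,(5,120,100),(16,255,255),(255,170,305,235),10): print("side",np.round(r[0],1),a,onz(sd,*r[0],220))
print(proj(sd,(505,-37,220)),proj(c,(505,-37,220)))
```

```text
[[-0.0, 0.421, 0.907], [-0.001, 0.907, -0.421], [-1.0, -0.001, -0.0]] [252.7601214  544.20949218 404.11623585]
deck near [463.7 252.4] [ 473.6 -303.4] slope 0.0178
deck far [722.5 256.3] [ 732.3 -258.9] slope 0.019
deck L/R ends far [722.5 256.3] [ 735.  -304.2] slope 0.0223
ledge near? [464.7 202.8] [ 470.2 -254.5] slope 0.012
rail1 [557.4 245. ] [ 567.8 -294.7] slope 0.0193
rail2 [657.6 247.3] [ 669.6 -292.9] slope 0.0222
lip far edge [695. 191.] [697.9  70.2] slope 0.024
plate near [528.3 186.9] [530.2  68.9] slope 0.0161
side [276.5 211. ] 52.0 [428.39757711 -77.79909256]
side [280.4 187.2] 115.5 [504.77426995 -40.60679928]
[279.27381335 186.63056173] [274.17231851 201.86636844]
```

View pics/sidecrop.png

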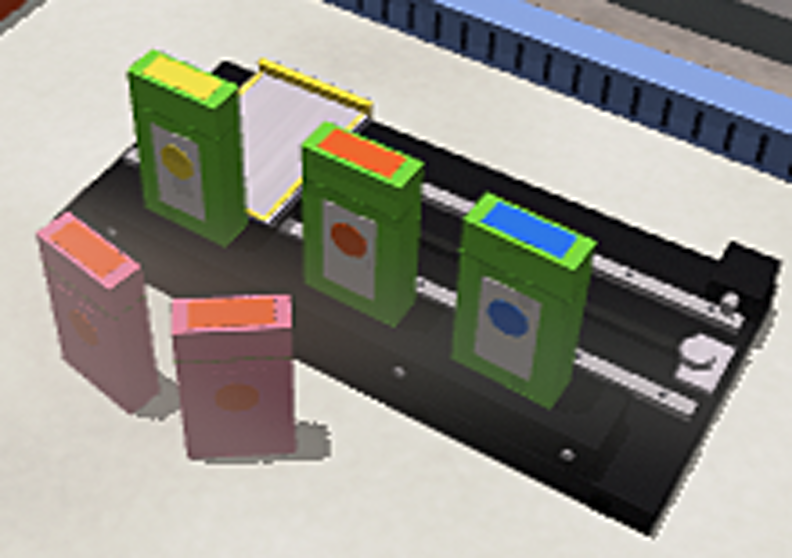

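The side crop shows the three green packs upright with clear gaps between them. The carriage plate is empty and sits at about 154 mm in y_f. The orange pack is at about -11 mm, so the carriage has to move about 165 mm towards -y. I'll turn the jaws along x, close them, then go to the +y side of the carriage.

```bash
python3 -m creep '[{"offset":[0,0,0],"twist":[0.124,0,0],"hand":255},{"offset":[0,0,0],"twist":[0.124,0,0],"hand":255},{"offset":[0,0,0],"twist":[0.124,0,0],"hand":255},{"offset":[0,0,0],"twist":[0.124,0,0],"hand":255},{"offset":[0,0,0],"twist":[0.124,0,0],"hand":255},{"offset":[0,0,0],"twist":[0.124,0,0],"hand":255},{"offset":[0,0,0],"twist":[0.124,0,0],"hand":255},{"offset":[0,0,0],"twist":[0.124,0,0],"hand":255},{"offset":[0,0,0],"twist":[0.124,0,0],"hand":255},{"offset":[0,0,0],"twist":[0,0,0],"hand":255}]' 20
python3 -m creep '[{"offset":[0,30,25],"twist":[0,0,0],"hand":255},{"offset":[0,30,25],"twist":[0,0,0],"hand":255},{"offset":[0,30,25],"twist":[0,0,0],"hand":255},{"offset":[0,30,25],"twist":[0,0,0],"hand":255},{"offset":[0,30,25],"twist":[0,0,0],"hand":255},{"offset":[0,30,25],"twist":[0,0,0],"hand":255},{"offset":[0,30,25],"twist":[0,0,0],"hand":255},{"offset":[0,30,25],"twist":[0,0,0],"hand":255},{"offset":[0,30,25],"twist":[0,0,0],"hand":255},{"offset":[0,30,25],"twist":[0,0,0],"hand":255},{"offset":[0,30,25],"twist":[0,0,0],"hand":255},{"offset":[0,0,0],"twist":[0,0,0],"hand":255}]'
python3 -c "
from cell import *;import numpy as np
from scipy.spatial.transform import Rotation as R
s=observe();print(np.round(R.from_rotvec(s['ee_rot']).as_matrix(),3).tolist(),s['qpos'])"
```

```text
clock: 1.13
eef_pos: [252.8, 544.2, 404.5]
ee_rot: [1.198, 1.216, -1.198]
ft_force: [-0.1, -0.3, 0.9]
gripper_width: 24.6
clock: 2.13
eef_pos: [592.4, 270.9, 402.9]
ee_rot: [1.194, 1.215, -1.198]
ft_force: [0.4, -0.0, -0.1]
gripper_width: 0.8
[[-0.0, 1.0, 0.017], [-0.003, 0.017, -1.0], [-1.0, -0.0, 0.003]] [ 0.37742733  0.23346445  1.07621959 -0.00284057  1.83306715  0.35937209]
```

```bash
python3 -m creep '[{"offset":[0,31,23],"twist":[0,0,0],"hand":255},{"offset":[0,31,23],"twist":[0,0,0],"hand":255},{"offset":[30,0,0],"twist":[0,0,0],"hand":255},{"offset":[33,0,0],"twist":[0,0,0],"hand":255},{"offset":[33,0,0],"twist":[0,0,0],"hand":255},{"offset":[33,0,0],"twist":[0,0,0],"hand":255},{"offset":[25,0,0],"twist":[0,0,0],"hand":255},{"offset":[9,0,0],"twist":[0,0,0],"hand":255},{"offset":[0,0,0],"twist":[0,0,0],"hand":255},{"offset":[0,0,0],"twist":[0,0,0],"hand":255}]'
python3 - <<'E'
from h import *
for n in("side","top"):
    c=read_camera(n); i=c["img"]; i=i[130:230,150:365] if n=="top" else i[60:240,200:400]
    cv2.imwrite(f"pics/{n}1.png",cv2.resize(i,None,fx=3.5 if n=="top" else 3,fy=3.5 if n=="top" else 3,interpolation=2))
E
```

```text
clock: 2.97
eef_pos: [651.1, 231.4, 242.6]
ee_rot: [1.194, 1.219, -1.193]
ft_force: [0.2, 0.9, 0.9]
gripper_width: 0.5
```

View pics/top1.png

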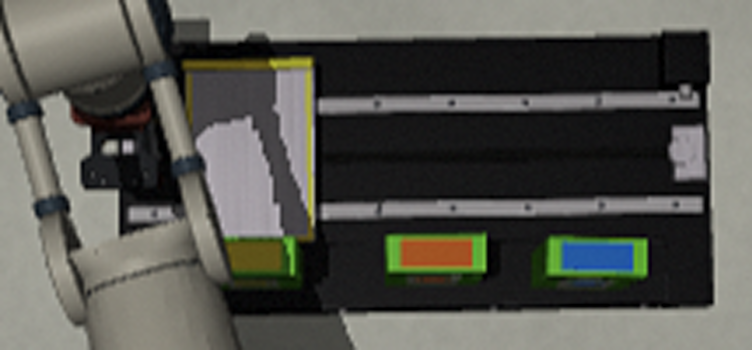

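The tip is beside the carriage's +y end and touching nothing. The packs look unchanged. Next I push along -y.

```bash
python3 -m creep '[{"offset":[1,0,10],"twist":[0,0,0],"hand":255},{"offset":[1,0,10],"twist":[0,0,0],"hand":255},{"offset":[0,0,10],"twist":[0,0,0],"hand":255},{"offset":[0,0,14],"twist":[0,0,0],"hand":255},{"offset":[0,0,16],"twist":[0,0,0],"hand":255},{"offset":[0,0,16],"twist":[0,0,0],"hand":255},{"offset":[0,0,16],"twist":[0,0,0],"hand":255},{"offset":[0,0,16],"twist":[0,0,0],"hand":255},{"offset":[0,0,16],"twist":[0,0,0],"hand":255},{"offset":[0,0,16],"twist":[0,0,0],"hand":255},{"offset":[0,0,10],"twist":[0,0,0],"hand":255},{"offset":[0,0,6],"twist":[0,0,0],"hand":255}]'
python3 -m creep '[{"offset":[0,0,6],"twist":[0,0,0],"hand":255},{"offset":[0,0,6],"twist":[0,0,0],"hand":255},{"offset":[0,0,6],"twist":[0,0,0],"hand":255},{"offset":[0,0,6],"twist":[0,0,0],"hand":255},{"offset":[0,0,4],"twist":[0,0,0],"hand":255},{"offset":[0,0,2],"twist":[0,0,0],"hand":255},{"offset":[0,0,0],"twist":[0,0,0],"hand":255}]'
cat > m.py <<'E'
from h import *
c=read_camera("top"); cv2.imwrite("pics/top_m.png",cv2.resize(c["img"][130:230,175:365],None,fx=4,fy=4,interpolation=2))
h=cv2.cvtColor(c["img"],cv2.COLOR_BGR2HSV); m=cv2.inRange(h,np.array((22,70,60)),np.array((36,255,255)))
print(observe()["ft_force"].round(1))
for r in range(146,202,5):
    x=np.flatnonzero(m[r,190:340])+190
    if len(x): print(r,x.min(),x.max(),onz(c,x.min(),r,69).round(1),onz(c,x.max(),r,69).round(1),len(x))
E
python3 m.py
```

```text
clock: 4.07
eef_pos: [654.2, 73.0, 239.4]
ee_rot: [1.195, 1.218, -1.196]
ft_force: [0.2, 3.1, 2.4]
gripper_width: 0.5
clock: 4.65
eef_pos: [654.7, 44.5, 239.3]
ee_rot: [1.194, 1.218, -1.196]
ft_force: [0.1, 0.4, 0.3]
gripper_width: 0.3
[-0.5 -0.9 -0.1]
146 260 286 [701.4   3.5] [701.8 -81.2] 17
151 285 286 [685.2 -77.9] [685.3 -81.1] 2
156 285 286 [668.8 -77.8] [668.8 -81.1] 2
161 285 286 [652.3 -77.7] [652.3 -81. ] 2
166 285 286 [635.9 -77.7] [635.9 -80.9] 2
171 251 286 [619.2  32.5] [619.6 -80.9] 3
176 286 286 [603.2 -80.8] [603.2 -80.8] 1
181 286 286 [586.9 -80.8] [586.9 -80.8] 1
186 252 286 [570.3  29.1] [570.6 -80.7] 2
191 252 286 [554.1  29.1] [554.4 -80.6] 3
196 252 287 [537.9  29. ] [538.1 -83.8] 4
201 210 220 [521.4 163.9] [521.5 131.8] 11
```

```bash
python3 -m creep '[{"offset":[0,0,4],"twist":[0,0,0],"hand":255},{"offset":[0,0,4],"twist":[0,0,0],"hand":255},{"offset":[0,0,2.5],"twist":[0,0,0],"hand":255},{"offset":[0,0,0],"twist":[0,0,0],"hand":255},{"offset":[0,0,0],"twist":[0,0,0],"hand":255}]'
python3 -m creep '[{"offset":[0,0,-10],"twist":[0,0,0],"hand":255},{"offset":[-5,0,-10],"twist":[0,0,0],"hand":255},{"offset":[-35,0,0],"twist":[0,0,0],"hand":255},{"offset":[-35,0,0],"twist":[0,0,0],"hand":255},{"offset":[-35,0,0],"twist":[0,0,0],"hand":255},{"offset":[-35,0,0],"twist":[0,0,0],"hand":255},{"offset":[-35,0,0],"twist":[0,0,0],"hand":255},{"offset":[-30,0,0],"twist":[0,0,0],"hand":255},{"offset":[0,0,0],"twist":[0,0,0],"hand":255}]'
python3 m.py
```

```text
clock: 5.12
eef_pos: [654.9, 34.1, 239.3]
ee_rot: [1.194, 1.218, -1.196]
ft_force: [-0.9, -0.2, -0.1]
gripper_width: 0.8
clock: 5.87
eef_pos: [653.5, 55.6, 459.4]
ee_rot: [1.2, 1.209, -1.184]
ft_force: [-0.1, 0.4, 1.6]
gripper_width: 0.2
[ 0.3 -0.4  0.1]
146 254 289 [701.3  23. ] [701.8 -90.9] 26
151 254 289 [684.9  22.9] [685.3 -90.9] 4
156 254 289 [668.4  22.9] [668.8 -90.8] 4
161 254 289 [652.   22.8] [652.4 -90.7] 4
166 255 289 [635.6  19.6] [636.  -90.7] 3
171 255 289 [619.2  19.5] [619.6 -90.6] 3
176 255 289 [602.9  19.5] [603.2 -90.5] 2
181 255 289 [586.6  19.5] [586.9 -90.5] 2
186 289 290 [570.6 -90.4] [570.6 -93.6] 2
191 289 290 [554.4 -90.3] [554.4 -93.6] 2
196 289 290 [538.1 -90.3] [538.2 -93.5] 2
201 210 211 [521.4 163.9] [521.4 160.7] 2
```

View pics/top_m.png

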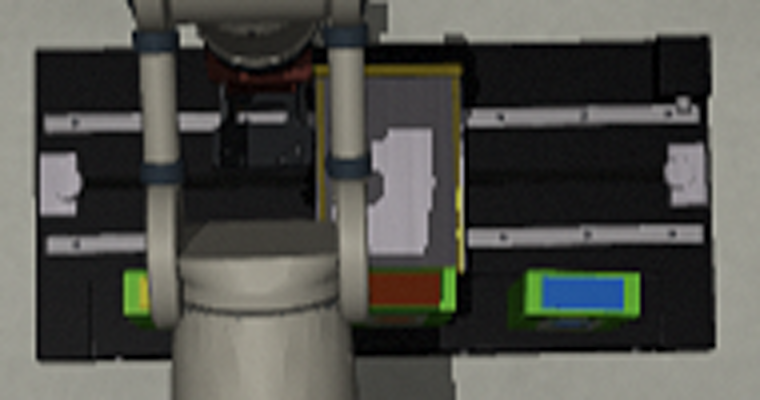

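The frame centre is at y≈-36, opposite the orange pack. The other packs look unmoved. Next I go to the robot side of the orange pack.

```bash
python3 -m creep '[{"offset":[0,-34,15],"twist":[0,0,0],"hand":255},{"offset":[0,-34,15],"twist":[0,0,0],"hand":255},{"offset":[0,-34,15],"twist":[0,0,0],"hand":255},{"offset":[0,-34,15],"twist":[0,0,0],"hand":255},{"offset":[0,-34,15],"twist":[0,0,0],"hand":255},{"offset":[0,-34,15],"twist":[0,0,0],"hand":255},{"offset":[0,0,0],"twist":[0,0,0],"hand":255},{"offset":[0,0,0],"twist":[0,0,0],"hand":255}]'
python3 -c "
from cell import *;import numpy as np
from scipy.spatial.transform import Rotation as R
s=observe();print(np.round(R.from_rotvec(s['ee_rot']).as_matrix(),3).tolist(),s['qpos'])"
```

```text
clock: 6.58
eef_pos: [451.2, -39.5, 449.4]
ee_rot: [1.196, 1.217, -1.195]
ft_force: [-0.3, 1.2, 1.1]
gripper_width: 0.4
[[0.001, 1.0, 0.019], [-0.0, 0.019, -1.0], [-1.0, 0.001, 0.0]] [-1.62429189e-01 -2.88616438e-01  1.50612319e+00 -1.00986367e-04
  1.92321732e+00 -1.81126985e-01]
```

```bash
python3 -m creep '[{"offset":[24,0,-1],"twist":[0,0,0],"hand":255},{"offset":[24,0,0],"twist":[0,0,0],"hand":255},{"offset":[24,0,0],"twist":[0,0,0],"hand":255},{"offset":[0,0,0],"twist":[0,0,0],"hand":255},{"offset":[0,8,0],"twist":[0,0,0],"hand":255},{"offset":[0,6,0],"twist":[0,0,0],"hand":255},{"offset":[0,5,0],"twist":[0,0,0],"hand":255},{"offset":[0,5,0],"twist":[0,0,0],"hand":255},{"offset":[0,5,0],"twist":[0,0,0],"hand":255},{"offset":[0,5,0],"twist":[0,0,0],"hand":255}]'
python3 - <<'E'
from h import *
c=read_camera("side"); cv2.imwrite("pics/side2.png",cv2.resize(c["img"][90:290,180:400],None,fx=3,fy=3,interpolation=2))
E
```

```text
clock: 7.42
eef_pos: [487.2, -37.7, 378.4]
ee_rot: [1.195, 1.218, -1.194]
ft_force: [-0.5, -0.2, -0.3]
gripper_width: 0.1
```

View pics/side2.png

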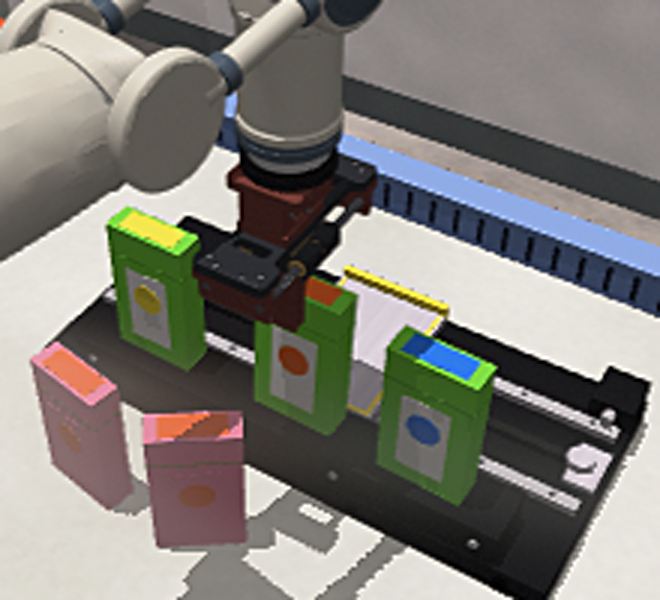

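The fingertip is at or near the orange pack's upper face at (275,340), and the gripper body clears the pack top. I keep pushing.

```bash
python3 -m creep '[{"offset":[0,5,0],"twist":[0,0,0],"hand":255},{"offset":[0,5,0],"twist":[0,0,0],"hand":255},{"offset":[0,5,0],"twist":[0,0,0],"hand":255},{"offset":[0,4,0],"twist":[0,0,0],"hand":255},{"offset":[0,4,0],"twist":[0,0,0],"hand":255},{"offset":[0,0,0],"twist":[0,0,0],"hand":255},{"offset":[0,0,0],"twist":[0,0,0],"hand":255},{"offset":[0,0,0],"twist":[0,0,0],"hand":255},{"offset":[0,0,0],"twist":[0,0,0],"hand":255},{"offset":[0,0,0],"twist":[0,0,0],"hand":255}]'
python3 - <<'E'
from h import *
c=read_camera("side"); cv2.imwrite("pics/side3.png",cv2.resize(c["img"][90:290,180:400],None,fx=3,fy=3,interpolation=2))
E
```

```text
clock: 8.3
eef_pos: [509.3, -37.3, 377.7]
ee_rot: [1.195, 1.218, -1.194]
ft_force: [1.1, -1.5, 0.6]
gripper_width: 0.2
```

View pics/side3.png

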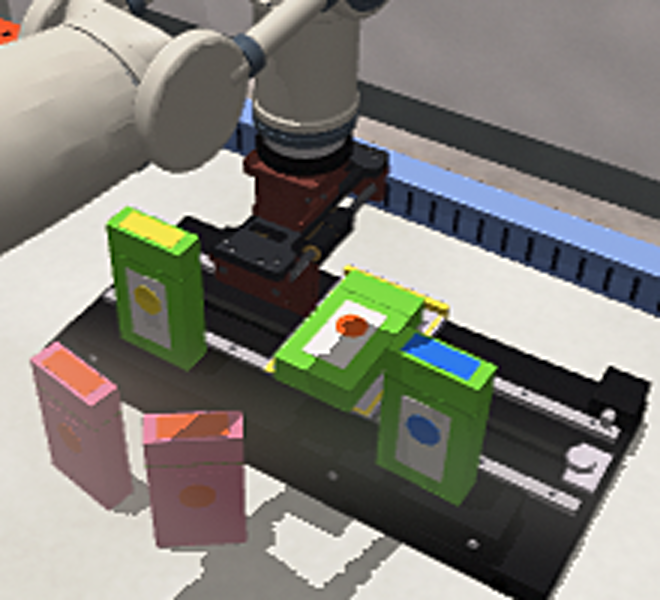

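The pack has toppled onto the plate inside the frame, and its foot end still overhangs the ledge. I back off and measure.

```bash
python3 -m creep '[{"offset":[0,-25,0],"twist":[0,0,0],"hand":255},{"offset":[0,-25,0],"twist":[0,0,0],"hand":255},{"offset":[0,-10,0],"twist":[0,0,0],"hand":255},{"offset":[30,0,0],"twist":[0,0,0],"hand":255},{"offset":[30,0,0],"twist":[0,0,0],"hand":255},{"offset":[30,0,0],"twist":[0,0,0],"hand":255},{"offset":[18,0,0],"twist":[0,0,0],"hand":255},{"offset":[0,0,0],"twist":[0,0,0],"hand":255},{"offset":[0,0,0],"twist":[0,0,0],"hand":255}]'
python3 - <<'E'
from h import *
c=read_camera("top"); cv2.imwrite("pics/top3.png",cv2.resize(c["img"][130:230,175:365],None,fx=4,fy=4,interpolation=2))
E
```

```text
clock: 9.1
eef_pos: [449.1, -38.5, 269.2]
ee_rot: [1.194, 1.22, -1.196]
ft_force: [-0.1, -0.3, 0.7]
gripper_width: 0.6
```

View pics/top3.png

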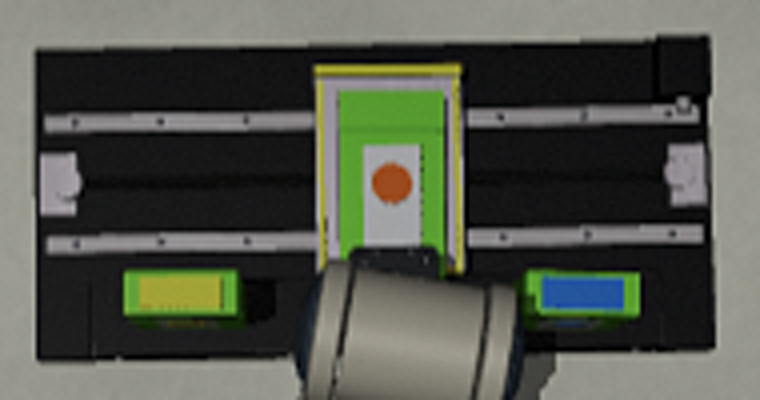

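Run:
```python
from h import *
c=read_camera("top")
T=lambda a,b,z:np.round(onz(c,175+a/4-.4,130+b/4-.4,z),1)
print("head",T(339,91,101),T(446,90,101),"lip face",T(325,75,79),T(457,75,79),"inner lines",T(325,170,69),T(457,170,69),"pack sides",T(339,170,101),T(445,170,101))
```

```text
head [674.3   5.7] [675.4 -79.5] lip face [691.6  16.9] [692.  -89.8] inner lines [615.7  16.8] [616.  -90.1] pack sides [610.8   5.6] [611.  -78.5]
```

The pack is straight and centred, with the head about 17–20 mm short of the lip. I push the foot gently.

```bash
python3 -m creep '[{"offset":[0,14,0],"twist":[0,0,0],"hand":255},{"offset":[0,14,0],"twist":[0,0,0],"hand":255},{"offset":[0,14,0],"twist":[0,0,0],"hand":255},{"offset":[0,10,0],"twist":[0,0,0],"hand":255},{"offset":[0,4,0],"twist":[0,0,0],"hand":255},{"offset":[0,4,0],"twist":[0,0,0],"hand":255},{"offset":[0,4,0],"twist":[0,0,0],"hand":255},{"offset":[0,4,0],"twist":[0,0,0],"hand":255},{"offset":[0,4,0],"twist":[0,0,0],"hand":255}]'
python3 -m creep '[{"offset":[0,3,0],"twist":[0,0,0],"hand":255},{"offset":[0,2,0],"twist":[0,0,0],"hand":255}]'
python3 -m creep '[{"offset":[0,2,0],"twist":[0,0,0],"hand":255}]'
python3 - <<'E'
from h import *
c=read_camera("top"); cv2.imwrite("pics/top4.png",cv2.resize(c["img"][130:230,175:365],None,fx=4,fy=4,interpolation=2))
h=cv2.cvtColor(c["img"],cv2.COLOR_BGR2HSV); g=cv2.inRange(h,np.array((40,80,60)),np.array((80,255,255)))
for u in(266,272,280):
    v=np.flatnonzero(g[140:190,u])[0]+140; print(u,v,onz(c,u,v-.5,101))
print(observe()["ft_force"])
E
```

```text
clock: 9.95
eef_pos: [521.5, -37.1, 270.1]
ee_rot: [1.194, 1.218, -1.195]
ft_force: [-1.2, 0.0, 0.9]
gripper_width: 0.6
clock: 10.12
eef_pos: [526.6, -37.0, 269.7]
ee_rot: [1.194, 1.219, -1.195]
ft_force: [-2.3, -0.9, 0.8]
gripper_width: 0.3
clock: 10.2
eef_pos: [528.5, -36.9, 269.7]
ee_rot: [1.194, 1.219, -1.195]
ft_force: [-1.0, -0.3, 0.6]
gripper_width: 0.8
266 149 [686.78266685 -15.43586145]
272 149 [686.8589292 -34.5600149]
280 149 [686.96066524 -60.07215415]
[-0.96211006 -0.06126568 -0.42642696]
```

Still sliding at about 1 N, with about 5 mm to go.

```bash
for i in 1 2 3; do python3 -m creep '[{"offset":[0,1.5,0],"twist":[0,0,0],"hand":255},{"offset":[0,0,0],"twist":[0,0,0],"hand":255}]' | grep -E "eef|force"; done
```

```text
eef_pos: [530.0, -36.9, 269.6]
ft_force: [-0.6, -0.1, -0.3]
eef_pos: [531.5, -36.8, 269.5]
ft_force: [-0.1, 0.4, 0.3]
eef_pos: [532.7, -36.9, 269.6]
ft_force: [-3.3, -0.2, 1.5]
```

```bash
for i in 1 2; do python3 -m creep '[{"offset":[0,1,0],"twist":[0,0,0],"hand":255},{"offset":[0,0,0],"twist":[0,0,0],"hand":255}]' | grep -E "eef|force"; done
```

```text
eef_pos: [533.2, -36.9, 269.6]
ft_force: [-8.1, -0.3, 4.6]
eef_pos: [533.7, -36.8, 269.6]
ft_force: [-11.9, -0.6, 6.7]
```

Contact with the lip: the force climbs to 12 N and the tip has stopped. I retract along -x, then up, and check.

```bash
python3 -m creep '[{"offset":[0,-6,0],"twist":[0,0,0],"hand":255},{"offset":[0,-20,0],"twist":[0,0,0],"hand":255},{"offset":[0,-30,0],"twist":[0,0,0],"hand":255},{"offset":[-35,-20,0],"twist":[0,0,0],"hand":255},{"offset":[-35,0,0],"twist":[0,0,0],"hand":255},{"offset":[-35,0,0],"twist":[0,0,0],"hand":255},{"offset":[-35,0,0],"twist":[0,0,0],"hand":255},{"offset":[-20,-30,0],"twist":[0,0,0],"hand":255},{"offset":[0,-30,0],"twist":[0,0,0],"hand":255},{"offset":[0,-30,0],"twist":[0,0,0],"hand":255},{"offset":[0,0,0],"twist":[0,0,0],"hand":255},{"offset":[0,0,0],"twist":[0,0,0],"hand":255}]'
python3 - <<'E'
from h import *
c=read_camera("top"); a=cv2.resize(c["img"][130:230,175:365],None,fx=4,fy=4,interpolation=2)
s=read_camera("side"); cv2.imwrite("pics/end_s.png",cv2.resize(s["img"][140:290,180:450],None,fx=2.9,fy=2.9,interpolation=2)); cv2.imwrite("pics/end_t.png",a)
for n,lo,hi,roi,z in[("green",(40,80,60),(80,255,255),(185,138,355,220),220),("bottle",(0,0,0),(180,255,60),(380,190,420,225),64),("scan",(0,0,0),(180,255,75),(95,200,150,232),20)]:
    for r,A in blobs(c,lo,hi,roi,60): print(n,np.round(r[0],1),A,onz(c,*r[0],z).round(1))
E
```

```text
clock: 12.08
eef_pos: [368.2, -40.1, 430.5]
ee_rot: [1.196, 1.215, -1.192]
ft_force: [0.9, -0.4, -0.3]
gripper_width: 0.4
green [320.  202.9] 291.0 [ 502.1 -170.9]
green [220.  202.5] 307.0 [502.8 120.7]
green [272.3 170.6] 1178.0 [597.2 -31.5]
bottle [400.  208.5] 434.0 [ 498.7 -450.5]
scan [124.  218.5] 508.5 [467.7 450.2]
```

View pics/end_t.png

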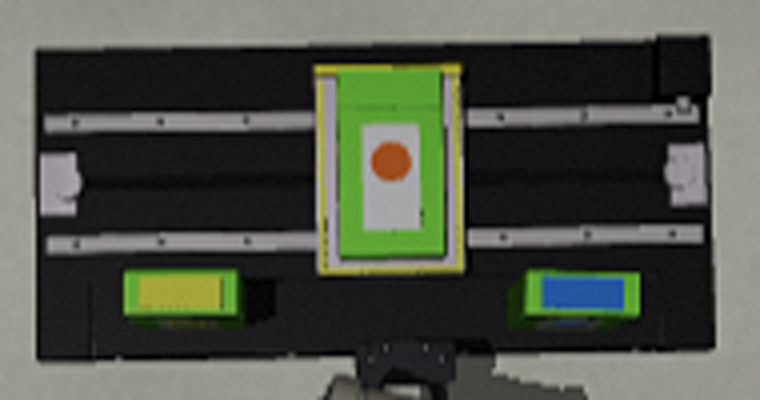

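View pics/end_s.png

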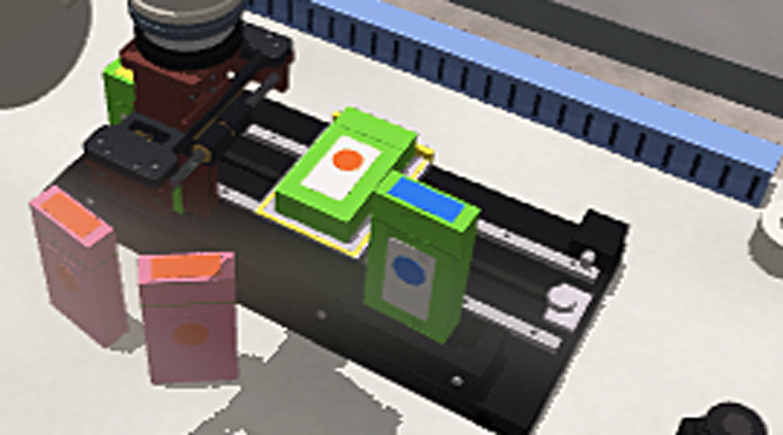

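The pack lies fully inside the frame, crop (338–446, 71–257), with its head at the lip and the near yellow line uncovered. The neighbouring packs, the bottle and the scanner are unmoved, and the robot is clear. I hand in.

```bash
python3 -c "
from cell import *;print(sign_off())"
```

```text
the job is handed in; nothing more can be done
None
```

The orange-dot pack is lying inside the carriage's yellow frame with its top end against the stop lip, and the job is handed in. It took about 12 s of the 61 s allowed.

- **What I did:** With closed fingertips I slid the carriage about 163 mm along its rails until the frame was opposite the pack. I then pushed the pack high up so it toppled into the frame. Finally I pushed its foot end until the force rose to 12 N and the fingertips stopped advancing, meaning the head was on the lip.
- **Last checks:** The final pictures show the pack straight and centred, with all the yellow side and near lines clear of it. In the top view the blue pack, ink bottle and scanner measured exactly where they started. The yellow pack's position read 1.4 mm different, which is half a pixel. The robot stood clear with no contact force, and no check failed.

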